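Sort the gift-set pieces on the packing bench

TASK

Put the round canister into the round wooden nest and the long soap pack into the long wooden tray, lying along it. The two tall square cartons look alike, but one is full and one is still empty: feel which is which when lifting them, stand the full one in the middle of the scale's steel plate to be weighed for the post, and the empty one in the square wooden tray to be refilled. Set everything down upright and gently, never dropping or tipping it over, let go of it all, and leave the sticker roll where it is.

Things in the scene. Friction and masses are not known exactly. Their poses are not given: they have to be found in the camera images.
- carton_1: one of two look-alike sealed kraft cartons with a pale tape strip over the lid, standing upright, 60 x 60 mm and 80 mm tall. One of the two is full (about 340 to 420 g), the other still empty (about 50 to 70 g); nothing seen from outside tells which. Origin at the centre of its underside, z up, x and y square to its sides
- carton_2: one of two look-alike sealed kraft cartons with a pale tape strip over the lid, standing upright, 60 x 60 mm and 80 mm tall. One of the two is full (about 340 to 420 g), the other still empty (about 50 to 70 g); nothing seen from outside tells which. Origin at the centre of its underside, z up, x and y square to its sides
- canister: closed round kraft canister with lid, 58 mm in diameter at the lid (56 mm below it), 50 mm tall, about 120 g. Origin at the centre of its underside, z up
- soap_pack: long flat kraft-wrapped soap pack with a pale paper band round its middle, 100 mm long (its x axis), 46 mm wide (y), 40 mm tall, about 150 g. Origin at the centre of its underside
- round_nest: round wooden nest for the canister, fixed to the bench: outside diameter 92 mm, inside 77 mm, rim 14 mm above the bench, inner floor 6 mm above the bench. Origin at the centre of its underside, on the bench
- long_tray: long shallow wooden tray for the soap pack, fixed to the bench: outside 132 x 78 mm, inside 120 mm (its x axis) x 66 mm (y), rim 14 mm above the bench, inner floor 6 mm above the bench. Origin at the centre of its underside, on the bench
- square_tray: square shallow wooden refill tray for the empty carton, fixed to the bench: outside 92 x 92 mm, inside 80 x 80 mm, rim 14 mm above the bench, inner floor 6 mm above the bench. Origin at the centre of its underside, x and y square to its sides
- scale: grey postal scale, fixed to the bench, with a square steel plate 90 x 90 mm whose top is 28 mm above the bench and does not give; a low display panel (20 mm tall) sticks out to 79 mm from the origin on its -x side. Origin on the bench below the middle of the plate, x and y square to the plate's sides
- sticker_roll: roll of paper stickers lying flat, 96 mm in diameter, 40 mm tall, loose, not part of the job; origin at the centre of its underside
Not all that is in view belongs to the job. What is shaped like the canister but pink is not meant.

How it is judged:
By the outcome, as a careful person would: the job done as asked, in the order asked, and still so for the second after the job is handed in, with the robot touching nothing.
It also fails if it takes over 115 s, if anything falls off the work surface, if the arm or the gripper's body presses on something with over 40 N, if the wrist force passes 120 N, or if a joint passes its speed limit or range.

ROBOT

A 6-joint arm with a two-finger parallel gripper is mounted at the origin on the work surface. World frame = base frame: x ahead of the robot, y to its left, z up, the work surface at z = 0. Lengths are in m, angles in rad, forces in N, time in s.
With the tool pointing down it reaches from about 0.325 to 0.925 m from the base axis. Payload 3.1 kg.
Tool frame: the origin (TCP) lies on the centre line of the jaws, within the pads' length; the fingertips stand tip_reach ahead of it and the grasp point (between the pads) lies 5 mm behind it (tip_reach is the distance from the TCP to the fingertips, in m); z points along the fingers, y is the direction in which the jaws open and shut (so a half turn about z gives the same grasp; the last joint's range is limited). The gripper opens to 85 mm and grips with 20 to 120 N. Pads are 22 mm wide; open, the fingers measure 114 mm over their backs; the gripper's body (76 mm by 85 mm) begins 54 mm behind the grasp point. The pads swing forward as they close: fully open they stand 13 mm farther back than shut.
Start: joints at [1.135, 0.217, 1.613, -0, 1.311, -0.112], TCP at [0.199, 0.593, 0.245] pointing down, gripper open.
Joint ranges: [-2.75, 2.75], [-0.78, 2.1], [0.31, 2.55], [-1.13, 4.27], [0.13, 2.63], [-2.58, 2.58]. Speed limits (rad/s): [2.79, 2.79, 3.14, 3.14, 3.14, 3.14].

INTERFACE

Orientations are given as a rotation vector (axis times angle).
In Python, from bench import get_obs, read_camera, calibration, finish_job, tip_reach gives the robot as it stands.
- The arm moves only by the shell command python3 -m jog 'ROWS' [FORCE]. ROWS is JSON, a list that holds one entry, the list of rows, each a list of 7 numbers: the shift along the tool's x, y, z in mm, then the turn, a rotation vector about the tool's x, y, z in degrees, then the finger opening in mm, from 0 to 85.4. A call has 1 to 8 rows; each row is the pose to reach, as a shift and turn from the pose commanded when the call began, along the tool's axes at that moment; what a row does not reach only later rows make up. A row lasts 1/8 s, in which the tool goes at most 62.5 mm and 10.7 degrees, less where a joint would pass 70% of its speed; a pose out of reach is approached as far as the arm can. A call with a gripper value outside its range is refused whole. The fingers move at their own pace and stop on an object; FORCE is the grip in N (left out, the last holds). Time passes only in rows, so rows that repeat a pose let the fingers close. It gives the time, the measured TCP pose, the force and the opening at its end, in the units of the state.
- get_obs(): the state, without advancing time (a new reading comes with each control period).
- read_camera(name): name is "side" or "top" or "wrist"; returns the picture (480x640x3 uint8, red, green, blue); there is no depth.
- calibration(name): a dict with "mtx" (3x3 intrinsics, pixels), "rvec" (rotation vector, rad) and "tvec" (3), from world to camera coordinates, as OpenCV has them. Camera axes: x right, y down, z forward; pixel columns grow to the right and rows downward; lengths in m; the calibration is good to about 2 mm. The wrist camera is an equidistant fisheye: a pixel r from the principal point sees the ray r / f radians off the axis. A picture is of the moment at which its call begins: read the wrist's pose just before it. calibration takes no time and is no camera call; for the wrist camera it gives the pose at the moment of the call.
- finish_job(): hands the job in, once; it reports no verdict.
The state is a dict: "time": time; "joint_pos": joint angles; "qvel": joint speeds; "joint_torque": joint torques, N m; "tcp_pos": TCP position; "tcp_rot": TCP orientation; "ft_force": force on the tool from outside, world axes, zero at the start; "ft_torque": the same for the moment, N m; "width": finger opening in m.
Only numpy, scipy, OpenCV 4.12 (cv2) and the standard library are available. Lean on these libraries where they do the work, as an engineer would, in place of code of your own. Each camera call takes 0.05 s, during which the arm holds its last target. There are 200 camera calls.

## Working session

There is one attempt and no reset: what is moved stays moved. The work goes in short steps, Python scripts to look and compute and a shell command to move; the robot and the scene stay as the last step left them, time stands still between calls to the robot, and variables do not carry over. Pictures are saved under pics/ and viewed, about 12 in all and at most 16, crops included, and the job is handed in when it is done.

```bash
ls; mkdir -p pics; python3 - <<'E'
from bench import *
import cv2
print(get_obs(), tip_reach() if callable(tip_reach) else tip_reach)
for n in("top","side"):
    cv2.imwrite(f"pics/{n}0.png",cv2.cvtColor(read_camera(n),cv2.COLOR_RGB2BGR)); print(n,calibration(n))
E
```

```text
pics
{'time': 0.0, 'joint_pos': array([ 1.13479186e+00,  2.17765347e-01,  1.61494027e+00,  3.13568294e-05,
        1.31128494e+00, -1.12203930e-01]), 'qvel': array([-3.78074425e-03, -1.21927663e-04, -1.56597940e-03, -1.28441063e-03,
       -8.21838064e-06,  5.14395832e-04]), 'joint_torque': array([-4.67321443e-04, -3.96837652e+01, -3.03853226e+01, -1.43351185e-04,
        9.54949792e-03, -4.47836157e-06]), 'tcp_pos': array([0.19849825, 0.59181699, 0.24395808]), 'tcp_rot': array([-0.50630848, -3.0998358 ,  0.00361235]), 'ft_force': array([0.19991174, 0.39980161, 0.21498745]), 'ft_torque': array([-0.06807967,  0.07335678, -0.00048192]), 'width': 0.08535699651396174} 0.014
top {'mtx': array([[486.53467865,   0.        , 320.24514888],
       [  0.        , 486.53467865, 229.47787424],
       [  0.        ,   0.        ,   1.        ]]), 'rvec': array([ 2.13496997, -2.13370748,  0.19259511]), 'tvec': array([0.01308028, 0.52264813, 1.04380485])}
side {'mtx': array([[443.31809801,   0.        , 315.49417963],
       [  0.        , 443.31809801, 244.66660464],
       [  0.        ,   0.        ,   1.        ]]), 'rvec': array([ 2.34682863, -0.66024025,  0.26231722]), 'tvec': array([-0.47276493,  0.24348674,  0.842951  ])}
```

View pics/top0.png

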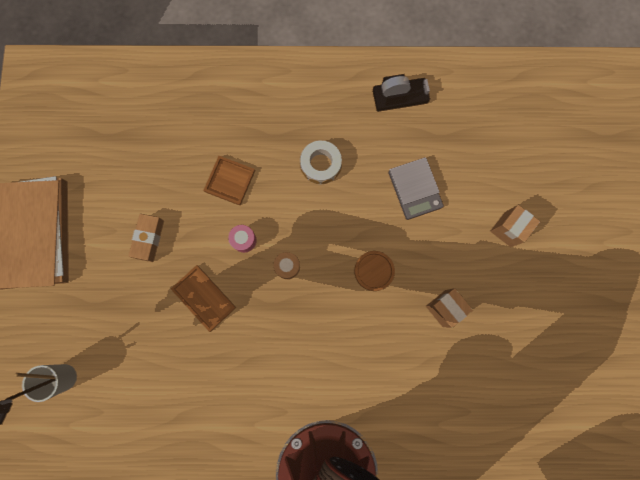

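View pics/side0.png

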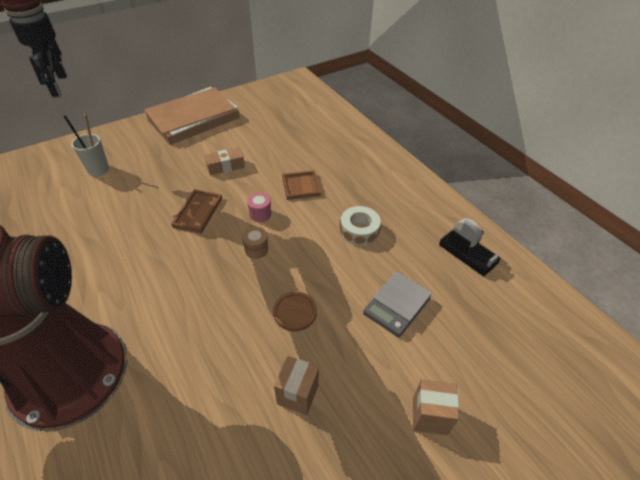

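The top view shows the kraft canister at (287,265), the soap pack at (146,238), cartons at (520,226) and (452,308), the round nest at (374,271), the long tray at (203,298), the square tray at (231,180), the scale plate at (414,184) with its display at (420,208), and the sticker roll at (321,161). Two things are canister-shaped: (242,238) is pink and so the decoy, and (287,265) is kraft and so the one meant. I'll enlarge to confirm and to measure corners.

```bash
python3 - <<'E'
import cv2
t=cv2.imread("pics/top0.png")
a=cv2.resize(t[150:340,120:320],None,fx=4,fy=3.15*4/3.15,interpolation=cv2.INTER_CUBIC)[:600*2]
a=cv2.resize(t[150:335,120:320],(800,740),interpolation=cv2.INTER_CUBIC); a=cv2.resize(a,(648,600))
cv2.imwrite("pics/cl.png",a)   # scale 3.24
b=cv2.resize(t[150:335,345:545],(648,600),interpolation=cv2.INTER_CUBIC); cv2.imwrite("pics/cr.png",b)
E
```

```text
(no output)
```

View pics/cl.png

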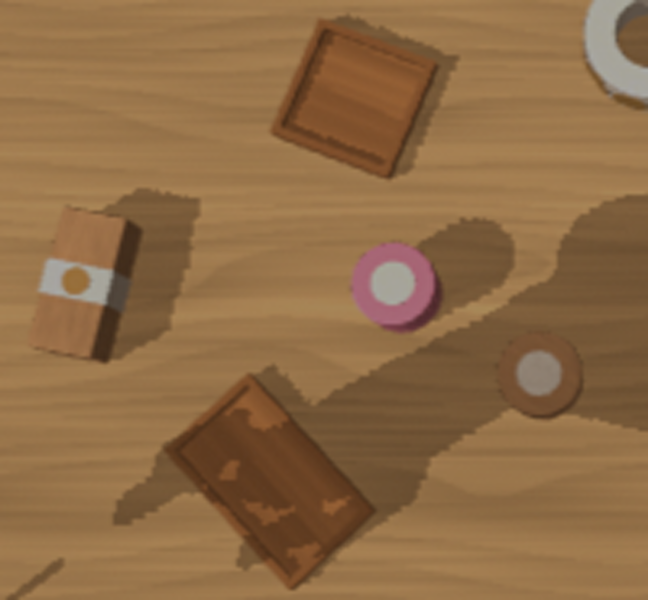

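View pics/cr.png

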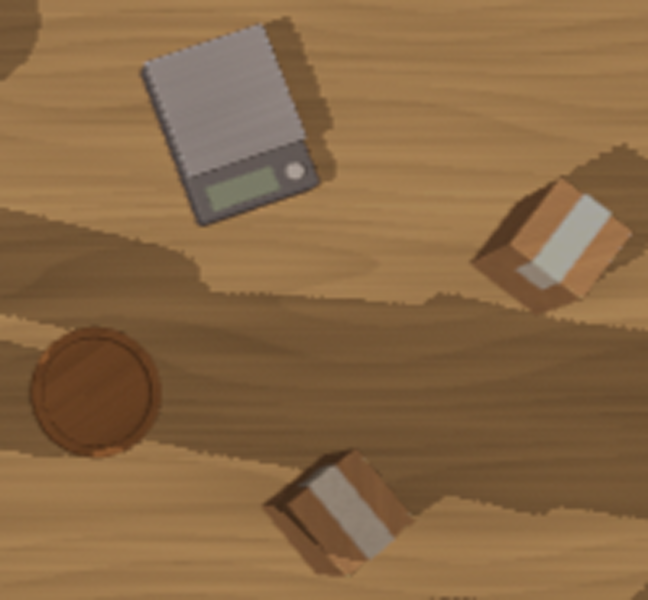

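The left crop shows pink at (395,285), the decoy, and kraft with a pale lid spot at (540,374), which is the canister. The right crop shows the nest at (96,391), the plate corners, and both carton tops. Next I'll convert these to world positions.

```bash
cat > h.py <<'E'
import numpy as np, cv2
from bench import *
from scipy.spatial.transform import Rotation as R
def w(cam,px,z,c=None):
    c=c or calibration(cam); Rm=cv2.Rodrigues(c["rvec"])[0]; o=-Rm.T@c["tvec"]
    p=np.atleast_2d(np.array(px,float)); K=c["mtx"]
    if cam=="wrist":
        d=np.c_[(p[:,0]-K[0,2])/K[0,0],(p[:,1]-K[1,2])/K[1,1]]; r=np.linalg.norm(d,axis=1)+1e-9
        ray=np.c_[d*(np.sin(r)/r)[:,None],np.cos(r)]
    else: ray=np.c_[(p[:,0]-K[0,2])/K[0,0],(p[:,1]-K[1,2])/K[1,1],np.ones(len(p))]
    d=ray@Rm
    return (o+d*((z-o[2])/d[:,2])[:,None])[:,:2]
def quad(P):
    c=P.mean(0); e=(P[1]-P[0]+P[2]-P[3])/2; f=(P[2]-P[1]+P[3]-P[0])/2
    return c.round(4),"len",np.linalg.norm(e).round(4),np.linalg.norm(f).round(4),"ang",np.degrees([np.arctan2(*e[::-1]),np.arctan2(*f[::-1])]).round(1)
def tool(x,y,yawdeg=None,z=None):
    """shift in tool mm to world target; yawdeg: desired world angle of tool y (mod 180)"""
    o=get_obs(); M=R.from_rotvec(o["tcp_rot"]).as_matrix()
    zz=o["tcp_pos"][2] if z is None else z
    s=M.T@(np.array([x,y,zz])-o["tcp_pos"])*1000
    a=np.degrees(np.arctan2(M[1,1],M[0,1]))
    t=None if yawdeg is None else -((yawdeg-a+90)%180-90)
    return "shift",s.round(1),"turn z",t,"yaw",a.round(1),"tilt",M[:,2].round(3),"q6",o["joint_pos"][5].round(2),"t",o["time"]
E
python3 - <<'E'
from h import *
def f(pts,z,ox): return w("top",[(x/3.24+ox,y/3.243+150) for x,y in pts],z)
L,Rr=120,345
print("square",quad(f([(322,20),(440,65),(388,178),(272,130)],.014,L)))
print("long",quad(f([(250,375),(375,510),(293,588),(165,448)],.014,L)))
print("soap",quad(f([(65,206),(127,219),(95,358),(30,347)],.04,L)))
print("can",f([(540,374)],.05,L),"pink",f([(395,285)],.05,L))
print("nest",f([(96,391)],.014,Rr))
print("plate",quad(f([(143,65),(264,23),(307,140),(187,178)],.028,Rr)))
print("A",quad(f([(562,180),(632,233),(580,298),(508,243)],.08,Rr)))
print("B",quad(f([(353,449),(414,521),(358,568),(297,492)],.08,Rr)), "Bbase",f([(263,505),(325,573)],0,Rr))
print("roll",w("top",[(321,161)],.04))
print(tool(.4,0))
E
```

```text
square (array([0.645 , 0.2251]), 'len', np.float64(0.0923), np.float64(0.09), 'ang', array([-112. ,  157.7]))
long (array([0.3719, 0.2753]), 'len', np.float64(0.1313), np.float64(0.076), 'ang', array([-135.9,  132.9]))
soap (array([0.5061, 0.4066]), 'len', np.float64(0.045), np.float64(0.0993), 'ang', array([-100.7,  170.1]))
can [[0.4416963 0.0872675]] pink [[0.50266383 0.18725376]]
nest [[ 0.43348177 -0.11039053]]
plate (array([ 0.6396, -0.2053]), 'len', np.float64(0.0922), np.float64(0.0895), 'ang', array([ -71.2, -161.5]))
A (array([ 0.5304, -0.4236]), 'len', np.float64(0.0583), np.float64(0.0585), 'ang', array([-129.1,  138.4]))
B (array([ 0.352 , -0.2703]), 'len', np.float64(0.0606), np.float64(0.0477), 'ang', array([-141.7,  127.3])) Bbase [[ 0.35482474 -0.22783074]
 [ 0.30804188 -0.26935541]]
roll [[0.68384958 0.01160574]]
('shift', array([-379.3, -497. ,    1. ]), 'turn z', None, 'yaw', np.float64(71.4), 'tilt', array([-0.001, -0.002, -1.   ]), 'q6', np.float64(-0.11), 't', 0.1)
```

Sizes come out right (tray 92×90, plate 92×90, cartons about 59), so the fixes are good to a few mm. Next is the approach to the canister.

```bash
python3 -m jog '[[[-391,-400,0,0,0,0,85],[-391,-400,0,0,0,0,85],[-391,-400,0,0,0,0,85],[-391,-400,0,0,0,0,85],[-391,-400,0,0,0,0,85],[-391,-400,0,0,0,0,85],[-391,-400,0,0,0,0,85],[-391,-400,0,0,0,0,85]]]' 30
python3 -c "
from h import *;print(tool(.4417,.0873))"
```

```text
time: 1.1
tcp_pos: [0.4166, 0.1405, 0.2451]
tcp_rot: [0.506, 3.1, 0.0]
ft_force: [0.7, -0.3, -0.3]
width: 0.0848
('shift', array([-40.7, -42.4,  -0. ]), 'turn z', None, 'yaw', np.float64(71.5), 'tilt', array([ 0.,  0., -1.]), 'q6', np.float64(-1.08), 't', 1.1)
```

```bash
python3 -m jog '[[[-41,-42,0,0,0,0,85],[-41,-42,50,0,0,0,85],[-41,-42,90,0,0,0,85],[-41,-42,105,0,0,0,85],[-41,-42,105,0,0,0,85]]]' 30
python3 - <<'E'
from h import *
c=calibration("wrist");print(c,tool(.4417,.0873))
cv2.imwrite("pics/w1.png",cv2.cvtColor(read_camera("wrist"),cv2.COLOR_RGB2BGR))
E
```

```text
time: 1.72
tcp_pos: [0.4411, 0.0896, 0.1395]
tcp_rot: [-0.505, -3.098, 0.001]
ft_force: [0.3, -0.3, -0.3]
width: 0.0851
{'mtx': array([[371.64829954,   0.        , 319.81931417],
       [  0.        , 371.64829954, 239.27616703],
       [  0.        ,   0.        ,   1.        ]]), 'rvec': array([-2.3556594 , -1.69383416, -0.24303105]), 'tvec': array([-0.22618809, -0.3799274 ,  0.16880833])} ('shift', array([-1.3, -2. , -0. ]), 'turn z', None, 'yaw', np.float64(71.5), 'tilt', array([-0.002, -0.   , -1.   ]), 'q6', np.float64(-1.2), 't', 1.725)
```

View pics/w1.png

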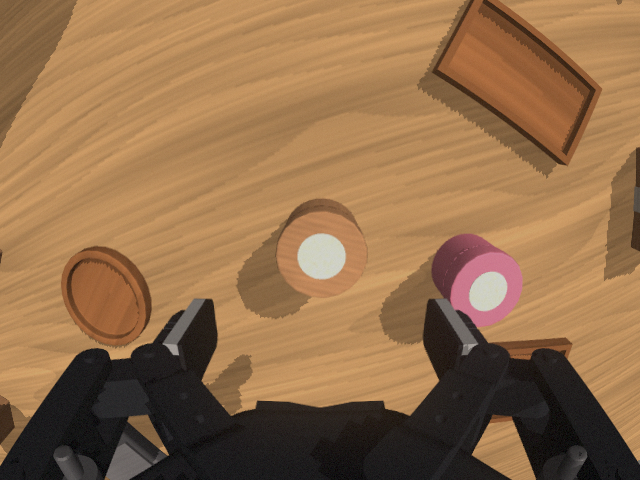

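The wrist view shows the kraft canister lid centred at about (322,253), the pink one at (488,291) clear of the jaws, and the nest at (107,296).

```bash
python3 - <<'E'
from h import *
p=w("wrist",[(322,253),(322,257)],.05);n=w("wrist",[(107,296)],.014);print(p,n,w("wrist",[(488,291)],.05))
print(tool(*p[0]))
E
```

```text
[[0.44425499 0.0915319 ]
 [0.44676257 0.09069564]] [[ 0.43537957 -0.09960932]] [[0.50857802 0.19256567]]
('shift', array([-1.3,  2.3,  0. ]), 'turn z', None, 'yaw', np.float64(71.5), 'tilt', array([ 0.001, -0.   , -1.   ]), 'q6', np.float64(-1.2), 't', 1.775)
```

```bash
python3 -m jog '[[[-1,1,40,0,0,0,85],[-1,1,80,0,0,0,85],[-1,1,105,0,0,0,85],[-1,1,112,0,0,0,85],[-1,1,112,0,0,0,85]]]' 30
python3 -m jog '[[[0,0,0,0,0,0,50],[0,0,0,0,0,0,50],[0,0,0,0,0,0,50],[0,0,0,0,0,0,50]]]' 30
```

```text
time: 2.4
tcp_pos: [0.4446, 0.0904, 0.0296]
tcp_rot: [0.505, 3.098, 0.001]
ft_force: [-0.4, 0.1, -0.6]
width: 0.0856
time: 2.9
tcp_pos: [0.4448, 0.0902, 0.03]
tcp_rot: [0.506, 3.098, 0.001]
ft_force: [-0.2, -0.2, 7.0]
width: 0.0572
```

```bash
python3 -m jog '[[[0,0,-20,0,0,0,50],[0,0,-60,0,0,0,50],[0,-40,-80,0,0,0,50],[-15,-100,-80,0,0,0,50],[-25,-120,-80,0,0,0,50],[-25,-120,-80,0,0,0,50]]]' 30
python3 - <<'E'
from h import *
print("side nest",w("side",[(295,311)],.014),"can",w("side",[(256,237)],.05),"pink",w("side",[(259.5,201)],.05))
print(tool(.4335,-.108))
cv2.imwrite("pics/w2.png",cv2.cvtColor(read_camera("wrist"),cv2.COLOR_RGB2BGR))
E
```

```text
time: 3.65
tcp_pos: [0.4289, -0.0329, 0.1088]
tcp_rot: [0.512, 3.098, -0.0]
ft_force: [-0.2, -0.3, -1.5]
width: 0.0573
side nest [[ 0.43522769 -0.11335304]] can [[0.44740548 0.08420465]] pink [[0.5084152  0.18699021]]
('shift', array([-28.4, -69.6,   0. ]), 'turn z', None, 'yaw', np.float64(71.3), 'tilt', array([ 0.001, -0.   , -1.   ]), 'q6', np.float64(-1.48), 't', 3.65)
```

View pics/w2.png

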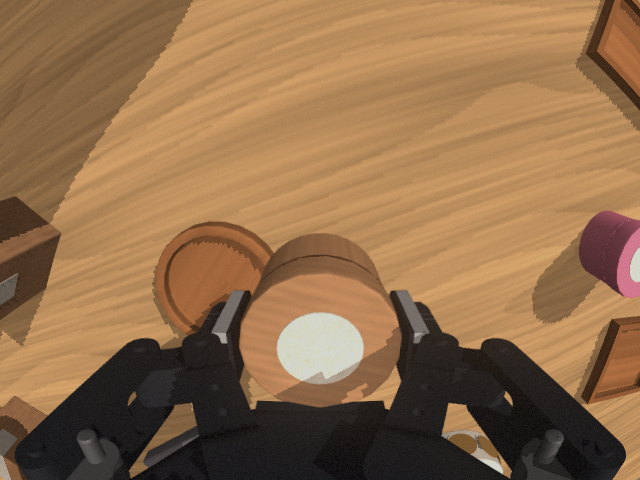

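The canister is held level, and the nest rim is visible behind it at left, with its outer edge through (154,277), (215,222) and (262,240). I'll fit the known 46 mm circle to it.

```bash
python3 - <<'E'
from h import *
from scipy.optimize import least_squares
P=w("wrist",[(154,277),(160,255),(180,234),(215,222),(242,227),(262,240)],.014)
s=least_squares(lambda c:np.linalg.norm(P-c,axis=1)-.046,[.433,-.108]);print(s.x,s.fun.round(4))
print(tool(*s.x))
print(tool(.434,-.109))
E
```

```text
[ 0.43319127 -0.10481119] [ 0.0015  0.0001 -0.0015 -0.0001  0.0007  0.0006]
('shift', array([-27.7, -67.6,  -0. ]), 'turn z', None, 'yaw', np.float64(71.3), 'tilt', array([ 0.,  0., -1.]), 'q6', np.float64(-1.48), 't', 3.7)
('shift', array([-29.8, -71.3,  -0. ]), 'turn z', None, 'yaw', np.float64(71.3), 'tilt', array([ 0.,  0., -1.]), 'q6', np.float64(-1.48), 't', 3.7)
```

```bash
python3 -m jog '[[[-29,-70,0,0,0,0,50],[-29,-70,0,0,0,0,50],[-29,-70,20,0,0,0,50],[-29,-70,45,0,0,0,50],[-29,-70,60,0,0,0,50],[-29,-70,66,0,0,0,50],[-29,-70,66,0,0,0,50]]]' 30
python3 -c "
from h import *;print(tool(.4335,-.108))"
```

```text
time: 4.58
tcp_pos: [0.4339, -0.1067, 0.0422]
tcp_rot: [-0.505, -3.1, -0.0]
ft_force: [-0.2, -0.1, -1.1]
width: 0.0566
('shift', array([-0. , -1.4, -0. ]), 'turn z', None, 'yaw', np.float64(71.5), 'tilt', array([-0.001,  0.   , -1.   ]), 'q6', np.float64(-1.65), 't', 4.575)
```

```bash
python3 -m jog '[[[0,-1,2,0,0,0,50],[0,-1,3.5,0,0,0,50],[0,-1,5,0,0,0,50],[0,-1,6,0,0,0,50],[0,-1,6,0,0,0,50]]]' 30
```

```text
time: 5.2
tcp_pos: [0.4335, -0.1081, 0.0362]
tcp_rot: [-0.507, -3.1, -0.0]
ft_force: [0.2, -0.1, -0.2]
width: 0.0572
```

```bash
python3 -m jog '[[[0,0,0.5,0,0,0,57],[0,0,0.5,0,0,0,60],[0,0,0.5,0,0,0,70],[0,0,0.5,0,0,0,80],[0,0,0.5,0,0,0,80],[0,0,-40,0,0,0,85],[0,0,-80,0,0,0,85],[0,0,-110,0,0,0,85]]]' 30
python3 - <<'E'
from h import *
print(tool(.5065,.407,79.7))
cv2.imwrite("pics/w3.png",cv2.cvtColor(read_camera("wrist"),cv2.COLOR_RGB2BGR))
E
```

```text
time: 6.2
tcp_pos: [0.4341, -0.1083, 0.1481]
tcp_rot: [0.506, 3.099, -0.001]
ft_force: [0.8, 0.4, 0.5]
width: 0.085
('shift', array([ 9.540e+01,  5.116e+02, -2.000e-01]), 'turn z', np.float64(-8.252312427149647), 'yaw', np.float64(71.4), 'tilt', array([ 0.002, -0.001, -1.   ]), 'q6', np.float64(-1.65), 't', 6.2)
```

View pics/w3.png

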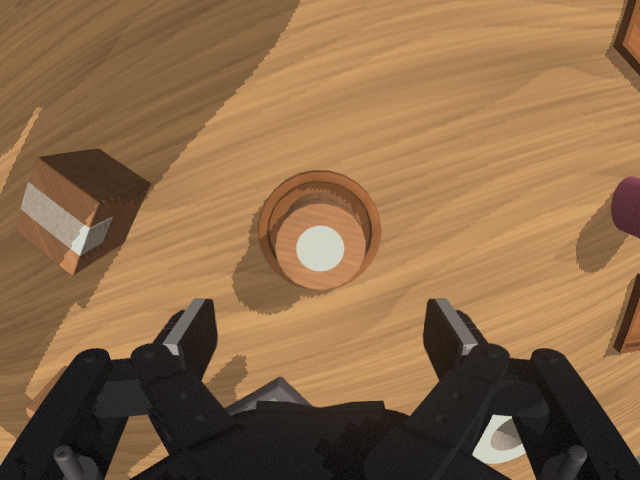

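The canister sits upright inside the nest, rim visible all round. Next is the soap pack.

```bash
python3 -m jog '[[[95,512,0,0,0,-8.3,85],[95,512,0,0,0,-8.3,85],[95,512,0,0,0,-8.3,85],[95,512,0,0,0,-8.3,85],[95,512,0,0,0,-8.3,85],[95,512,0,0,0,-8.3,85],[95,512,0,0,0,-8.3,85],[95,512,0,0,0,-8.3,85]]]' 30
python3 -m jog '[[[2,22,0,0,0,0,85],[2,22,0,0,0,0,85],[2,22,0,0,0,0,85]]]'
python3 - <<'E'
from h import *
print(tool(.5065,.407,79.7)); print(calibration("wrist"))
cv2.imwrite("pics/w4.png",cv2.cvtColor(read_camera("wrist"),cv2.COLOR_RGB2BGR))
E
```

```text
time: 7.25
tcp_pos: [0.5034, 0.389, 0.1456]
tcp_rot: [-0.28, -3.129, 0.001]
ft_force: [0.7, -0.5, 0.5]
width: 0.085
time: 7.62
tcp_pos: [0.5051, 0.4079, 0.1455]
tcp_rot: [-0.281, -3.128, 0.002]
ft_force: [0.6, -1.0, 0.7]
width: 0.0845
('shift', array([-1.6, -0.6, -0. ]), 'turn z', np.float64(0.035039433733501824), 'yaw', np.float64(79.7), 'tilt', array([-0.001, -0.001, -1.   ]), 'q6', np.float64(-0.82), 't', 7.625)
{'mtx': array([[371.64829954,   0.        , 319.81931417],
       [  0.        , 371.64829954, 239.27616703],
       [  0.        ,   0.        ,   1.        ]]), 'rvec': array([-2.23402014, -1.864935  , -0.2680395 ]), 'tvec': array([-0.49237737, -0.4149102 ,  0.16441696])}
```

View pics/w4.png

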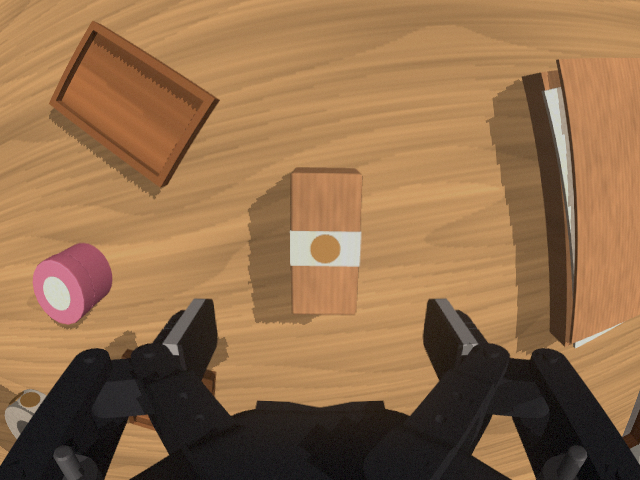

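The soap pack is centred at its dot (325,249) and square to the jaws; its top corners are about (291,173), (363,174), (356,315), (292,314). The long tray is at upper left and the book is well clear.

```bash
python3 - <<'E'
from h import *
p=w("wrist",[(291,173),(363,174),(356,315),(292,314)],.04); print(quad(p)); print(w("wrist",[(325,249)],.04))
print("tray",quad(w("wrist",[(95,22),(218,99),(163,187),(50,102)],.014)))
print(tool(*quad(p)[0]))
E
python3 -m jog '[[[0,1,40,0,0,0,85],[0,1,80,0,0,0,85],[0,1,105,0,0,0,85],[0,1,117,0,0,0,85],[0,1,117,0,0,0,85]]]' 30
```

```text
(array([0.5089, 0.4116]), 'len', np.float64(0.0456), np.float64(0.0993), 'ang', array([ 78.8, -11.2]))
[[0.50933254 0.41118844]]
tray (array([0.3742, 0.2818]), 'len', np.float64(0.1318), np.float64(0.0767), 'ang', array([ 43.8, -47.6]))
('shift', array([-2.9,  4.6, -0. ]), 'turn z', None, 'yaw', np.float64(79.7), 'tilt', array([-0.001, -0.001, -1.   ]), 'q6', np.float64(-0.82), 't', 7.675)
time: 8.3
tcp_pos: [0.5054, 0.4088, 0.0288]
tcp_rot: [-0.282, -3.128, 0.002]
ft_force: [-0.3, -0.3, -0.4]
width: 0.0848
```

```bash
python3 -m jog '[[[0,0,0,0,0,0,60],[0,0,0,0,0,0,44],[0,0,0,0,0,0,40],[0,0,0,0,0,0,40],[0,0,0,0,0,0,40]]]' 35
python3 -m jog '[[[0,0,-15,0,0,0,40],[0,0,-40,0,0,0,40],[0,0,-70,0,0,0,40],[0,0,-70,0,0,0,40]]]'
python3 - <<'E'
from h import *
print(tool(.373,.278,133.6))
E
```

```text
time: 8.93
tcp_pos: [0.5069, 0.4107, 0.0311]
tcp_rot: [0.28, 3.127, 0.003]
ft_force: [-0.5, -0.5, 5.9]
width: 0.045
time: 9.43
tcp_pos: [0.5076, 0.4113, 0.1027]
tcp_rot: [0.28, 3.124, 0.006]
ft_force: [-0.7, -0.1, -0.5]
width: 0.0451
('shift', array([ 108.8, -155.1,   -1.2]), 'turn z', np.float64(-53.842174651341566), 'yaw', np.float64(79.8), 'tilt', array([ 0.005,  0.004, -1.   ]), 'q6', np.float64(-0.82), 't', 9.425)
```

```bash
python3 -m jog '[[[20,-30,0,0,0,-10,40],[40,-60,0,0,0,-20,40],[62,-90,0,0,0,-30,40],[84,-120,0,0,0,-40,40],[109.5,-156,0,0,0,-50,40],[109.5,-156,0,0,0,-53.5,40],[109.5,-156,0,0,0,-53.5,40],[109.5,-156,0,0,0,-53.5,40]]]'
python3 - <<'E'
from h import *
print(tool(.372,.277,133.6))
cv2.imwrite("pics/w5.png",cv2.cvtColor(read_camera("wrist"),cv2.COLOR_RGB2BGR))
E
```

```text
time: 10.42
tcp_pos: [0.3703, 0.2761, 0.099]
tcp_rot: [1.156, -2.921, 0.0]
ft_force: [0.3, 1.0, -1.5]
width: 0.0453
('shift', array([-1.8, -0.5, -0. ]), 'turn z', np.float64(-0.4009259630327904), 'yaw', np.float64(133.2), 'tilt', array([-0., -0., -1.]), 'q6', np.float64(-1.84), 't', 10.425)
```

View pics/w5.png

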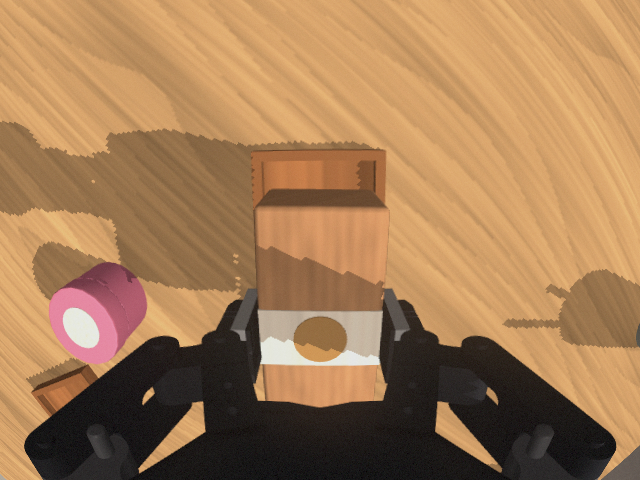

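The soap pack is held straight over the tray. Visible are the tray's far edge from (250,152) to (385,150) and the soap's far top edge from (256,208) to (388,208). I'll compare both from this same picture.

```bash
python3 - <<'E'
from h import *
T=w("wrist",[(250,152),(385,150)],.014); S=w("wrist",[(256,208),(388,208)],.110)
M=R.from_rotvec(get_obs()["tcp_rot"]).as_matrix(); p=get_obs()["tcp_pos"]
f=lambda q:((np.c_[q,[p[2]]*2]-p)@M*1000).round(1)
print(f(T),f(S))
E
```

```text
[[ 60.9 -39.3  -0. ]
 [ 61.9  38.7   0. ]] [[ 47.3 -19.9  -0. ]
 [ 47.3  23.4   0. ]]
```

```bash
python3 -m jog '[[[-2,-1,10,0,0,-0.4,40],[-2,-1,30,0,0,-0.4,40],[-2,-1,48,0,0,-0.4,40],[-2,-1,54,0,0,-0.4,40],[-2,-1,56,0,0,-0.4,40],[-2,-1,57,0,0,-0.4,40],[-2,-1,57,0,0,-0.4,40]]]'
python3 -m jog '[[[0,0,1.5,0,0,0,40],[0,0,3,0,0,0,40],[0,0,4,0,0,0,40],[0,0,4,0,0,0,40]]]'
```

```text
time: 11.35
tcp_pos: [0.3728, 0.2769, 0.0429]
tcp_rot: [-1.167, 2.915, 0.0]
ft_force: [0.5, 0.2, -1.1]
width: 0.0454
time: 11.85
tcp_pos: [0.3722, 0.2765, 0.0382]
tcp_rot: [1.168, -2.916, 0.0]
ft_force: [-0.4, 0.4, -1.6]
width: 0.0454
```

```bash
python3 -m jog '[[[0,0,1,0,0,0,40],[0,0,1.5,0,0,0,40],[0,0,1.5,0,0,0,40]]]'
```

```text
time: 12.22
tcp_pos: [0.3724, 0.2766, 0.0371]
tcp_rot: [1.168, -2.916, 0.0]
ft_force: [-1.3, -1.7, 1.7]
width: 0.0451
```

```bash
python3 -m jog '[[[0,0,0.5,0,0,0,40],[0,0,1,0,0,0,40],[0,0,1,0,0,0,40]]]'
```

```text
time: 12.6
tcp_pos: [0.3724, 0.2765, 0.037]
tcp_rot: [1.168, -2.915, 0.0]
ft_force: [-4.8, -3.4, 10.2]
width: 0.0454
```

```bash
python3 -m jog '[[[0,0,-1,0,0,0,45],[0,0,-1,0,0,0,50],[0,0,-1,0,0,0,65],[0,0,-1,0,0,0,85],[0,0,-1,0,0,0,85],[0,0,-40,0,0,0,85],[0,0,-80,0,0,0,85],[0,0,-120,0,0,0,85]]]'
python3 - <<'E'
from h import *
print(tool(.352,-.271,40.5),tool(.352,-.271,-49.5))
cv2.imwrite("pics/w6.png",cv2.cvtColor(read_camera("wrist"),cv2.COLOR_RGB2BGR))
E
```

```text
time: 13.6
tcp_pos: [0.3721, 0.2764, 0.1568]
tcp_rot: [1.168, -2.916, 0.0]
ft_force: [0.5, 0.5, 0.0]
width: 0.0852
('shift', array([ 3.924e+02, -3.823e+02,  1.000e-01]), 'turn z', np.float64(-86.85220175645469), 'yaw', np.float64(133.6), 'tilt', array([-0., -0., -1.]), 'q6', np.float64(-1.85), 't', 13.6) ('shift', array([ 3.924e+02, -3.823e+02,  1.000e-01]), 'turn z', np.float64(3.14779824354531), 'yaw', np.float64(133.6), 'tilt', array([-0., -0., -1.]), 'q6', np.float64(-1.85), 't', 13.6)
```

View pics/w6.png

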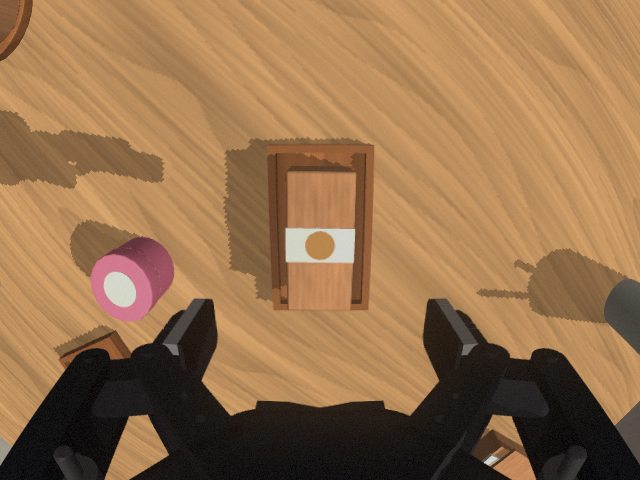

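The soap pack lies along the tray, inside the rim all round. Next is carton_B, the nearer one.

```bash
python3 -m jog '[[[44,-43,0,0,0,10,85],[88,-86,0,0,0,20,85],[132,-129,0,0,0,31,85],[176,-172,0,0,0,41,85],[220,-215,0,0,0,52,85],[264,-258,0,0,0,62,85],[308,-300,0,0,0,72,85],[350,-340,0,0,0,82,85]]]'
python3 -c "
from h import *;print(tool(.352,-.271,40.5))"
```

```text
time: 14.65
tcp_pos: [0.3534, -0.2133, 0.156]
tcp_rot: [1.042, 2.962, -0.0]
ft_force: [0.7, 0.4, -0.2]
width: 0.0849
('shift', array([-35.1, -45.9,   0. ]), 'turn z', np.float64(10.758830684539731), 'yaw', np.float64(51.3), 'tilt', array([ 0.001, -0.001, -1.   ]), 'q6', np.float64(-1.61), 't', 14.65)
```

```bash
python3 -m jog '[[[-35,-46,0,0,0,10.6,85],[-35,-46,0,0,0,10.6,85],[-35,-46,0,0,0,10.6,85],[-35,-46,0,0,0,10.6,85]]]'
python3 - <<'E'
from h import *
print(tool(.352,-.271,40.5))
cv2.imwrite("pics/w7.png",cv2.cvtColor(read_camera("wrist"),cv2.COLOR_RGB2BGR))
E
```

```text
time: 15.15
tcp_pos: [0.3525, -0.2673, 0.1553]
tcp_rot: [-1.298, -2.86, -0.001]
ft_force: [-0.6, 0.5, 0.9]
width: 0.0851
('shift', array([-2.5, -2.8, -0. ]), 'turn z', np.float64(0.6726759880241957), 'yaw', np.float64(41.2), 'tilt', array([-0.001,  0.001, -1.   ]), 'q6', np.float64(-1.53), 't', 15.15)
```

View pics/w7.png

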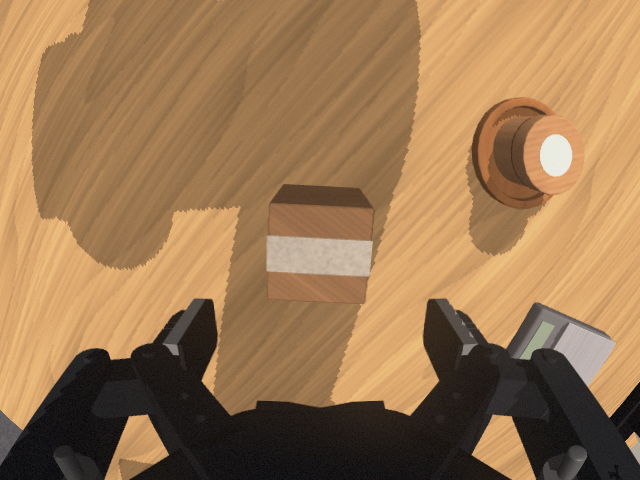

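Carton_B's top corners are (269,203), (374,209), (365,303), (267,298), roughly centred between the jaws.

```bash
python3 - <<'E'
from h import *
q=quad(w("wrist",[(269,203),(374,209),(365,303),(267,298)],.08)); print(q); a=(q[-1][0]+q[-1][1]+90)/2; print(tool(*q[0],a))
E
```

```text
(array([ 0.3505, -0.2652]), 'len', np.float64(0.0597), np.float64(0.0587), 'ang', array([ 37.9, -52.1]))
('shift', array([ 2.9, -0.2,  0. ]), 'turn z', np.float64(3.281832162934421), 'yaw', np.float64(41.2), 'tilt', array([-0.001,  0.001, -1.   ]), 'q6', np.float64(-1.53), 't', 15.2)
```

```bash
python3 -m jog '[[[0,-1.5,20,0,0,3,85],[0,-1.5,60,0,0,3,85],[0,-1.5,95,0,0,3,85],[0,-1.5,108,0,0,3,85],[0,-1.5,108,0,0,3,85]]]'
python3 -m jog '[[[0,0,0,0,0,0,65],[0,0,0,0,0,0,57],[0,0,0,0,0,0,53],[0,0,0,0,0,0,53],[0,0,0,0,0,0,53]]]' 40
python3 -m jog '[[[0,0,-5,0,0,0,53],[0,0,-15,0,0,0,53],[0,0,-20,0,0,0,53],[0,0,-20,0,0,0,53],[0,0,-20,0,0,0,53]]]' 40
python3 -c "
from h import *
o=get_obs();print(o['ft_force'],o['width'],tool(.64,-.206,18.6),tool(.645,.226,67.7))"
```

```text
time: 15.82
tcp_pos: [0.3513, -0.2688, 0.0474]
tcp_rot: [-1.374, -2.824, -0.001]
ft_force: [-0.4, 0.4, 0.3]
width: 0.085
time: 16.45
tcp_pos: [0.3528, -0.2711, 0.0495]
tcp_rot: [1.375, 2.821, -0.002]
ft_force: [0.1, 0.7, 7.0]
width: 0.0595
time: 17.08
tcp_pos: [0.3513, -0.2696, 0.0677]
tcp_rot: [-1.376, -2.824, -0.0]
ft_force: [0.4, -0.5, 0.1]
width: 0.0593
[ 0.43803692 -0.49160198  0.14215465] 0.05926261516281597 ('shift', array([-1.278e+02,  2.665e+02, -1.000e-01]), 'turn z', np.float64(19.447380863882074), 'yaw', np.float64(38.0), 'tilt', array([-0.,  0., -1.]), 'q6', np.float64(-1.48), 't', 17.075) ('shift', array([209.3, 536.7,   0. ]), 'turn z', np.float64(-29.65261913611792), 'yaw', np.float64(38.0), 'tilt', array([-0.,  0., -1.]), 'q6', np.float64(-1.48), 't', 17.075)
```

```bash
python3 - <<'E'
from h import *
F=[]
for i in range(12):
    im=read_camera("wrist"); o=get_obs(); F.append(o["ft_force"])
print(np.mean(F,0),np.std(F,0))
cv2.imwrite("pics/w8.png",cv2.cvtColor(im,cv2.COLOR_RGB2BGR))
cv2.imwrite("pics/s8.png",cv2.cvtColor(read_camera("side"),cv2.COLOR_RGB2BGR)[250:480,150:500])
E
```

```text
[ 0.1594519  0.13342   -0.5371048] [0.51153959 0.5162428  0.57226179]
```

View pics/s8.png

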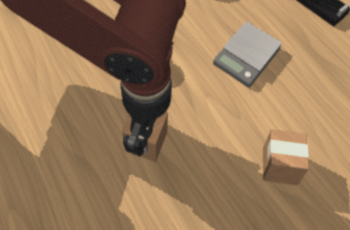

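The side view shows the carton held clear of the bench. The mean force over 12 readings is −0.54 N, about 55 g, so carton_B is the empty one. I'll set it back down and move the full one to the scale first, keeping the order asked.

```bash
python3 -m jog '[[[0,0,8,0,0,0,53],[0,0,14,0,0,0,53],[0,0,16,0,0,0,53],[0,0,17.5,0,0,0,53],[0,0,18.5,0,0,0,53],[0,0,18.5,0,0,0,53]]]'
python3 -m jog '[[[0,0,0,0,0,0,60],[0,0,0,0,0,0,65],[0,0,0,0,0,0,85],[0,0,0,0,0,0,85],[0,0,0,0,0,0,85],[0,0,-50,0,0,0,85],[0,0,-100,0,0,0,85],[0,0,-110,0,0,0,85]]]'
python3 -c "
from h import *
print(tool(.5304,-.4236,50),tool(.5304,-.4236,-40))"
```

```text
time: 18.48
tcp_pos: [0.3517, -0.27, 0.0496]
tcp_rot: [1.376, 2.824, -0.0]
ft_force: [-0.2, 0.6, 0.5]
width: 0.0595
time: 19.48
tcp_pos: [0.3536, -0.272, 0.1634]
tcp_rot: [1.372, 2.817, -0.005]
ft_force: [-0.7, 0.0, -0.3]
width: 0.0851
('shift', array([-228.3,   45.7,    1.9]), 'turn z', np.float64(-11.945804016928804), 'yaw', np.float64(38.1), 'tilt', array([ 0.006, -0.006, -1.   ]), 'q6', np.float64(-1.48), 't', 19.475) ('shift', array([-228.3,   45.7,    1.9]), 'turn z', np.float64(78.0541959830712), 'yaw', np.float64(38.1), 'tilt', array([ 0.006, -0.006, -1.   ]), 'q6', np.float64(-1.48), 't', 19.475)
```

```bash
python3 -m jog '[[[-228,46,0,0,0,-11.8,85],[-228,46,0,0,0,-11.8,85],[-228,46,0,0,0,-11.8,85],[-228,46,0,0,0,-11.8,85],[-228,46,0,0,0,-11.8,85],[-228,46,0,0,0,-11.8,85]]]'
python3 - <<'E'
from h import *
print(tool(.5304,-.4236,50))
cv2.imwrite("pics/w9.png",cv2.cvtColor(read_camera("wrist"),cv2.COLOR_RGB2BGR))
E
```

```text
time: 20.23
tcp_pos: [0.5272, -0.4199, 0.1574]
tcp_rot: [-1.077, -2.947, -0.002]
ft_force: [-0.7, 0.8, -1.2]
width: 0.085
('shift', array([-4.8, -0.7, -0. ]), 'turn z', np.float64(-0.14949187602164216), 'yaw', np.float64(49.9), 'tilt', array([-0.003,  0.003, -1.   ]), 'q6', np.float64(-1.65), 't', 20.225)
```

View pics/w9.png

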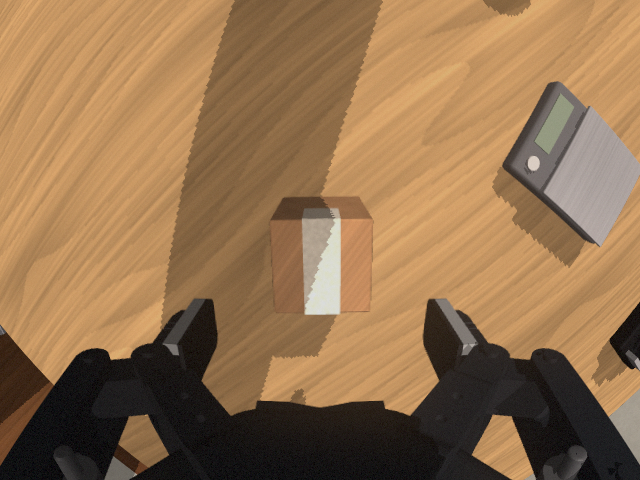

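Carton_A's top spans (271,218)–(373,313), square to the jaws and centred at column 322. I'll go in, grip and lift.

```bash
python3 -m jog '[[[-3,0,20,0,0,0,85],[-3,0,60,0,0,0,85],[-3,0,95,0,0,0,85],[-3,0,109,0,0,0,85],[-3,0,109,0,0,0,85]]]'
python3 -m jog '[[[0,0,0,0,0,0,65],[0,0,0,0,0,0,57],[0,0,0,0,0,0,53],[0,0,0,0,0,0,53],[0,0,0,0,0,0,53]]]' 60
python3 -m jog '[[[0,0,-5,0,0,0,53],[0,0,-15,0,0,0,53],[0,0,-20,0,0,0,53],[0,0,-20,0,0,0,53],[0,0,-20,0,0,0,53]]]' 60
python3 - <<'E'
from h import *
F=[]
for i in range(8): read_camera("wrist"); F.append(get_obs()["ft_force"])
print(np.mean(F,0)); print(tool(.64,-.206,18.6))
E
```

```text
time: 20.9
tcp_pos: [0.5294, -0.4218, 0.0486]
tcp_rot: [-1.077, -2.948, -0.002]
ft_force: [0.5, 1.3, -0.9]
width: 0.0849
time: 21.52
tcp_pos: [0.5321, -0.4243, 0.0529]
tcp_rot: [1.077, 2.947, -0.003]
ft_force: [-0.5, -0.9, 6.0]
width: 0.0591
time: 22.15
tcp_pos: [0.5303, -0.4227, 0.07]
tcp_rot: [-1.078, -2.95, -0.0]
ft_force: [0.4, -0.5, -4.2]
width: 0.0593
[-0.12290576  0.15811101 -4.34970182]
('shift', array([ 56.1, 236.4,   0. ]), 'turn z', np.float64(31.24981829760751), 'yaw', np.float64(49.8), 'tilt', array([-0.,  0., -1.]), 'q6', np.float64(-1.65), 't', 22.55)
```

The mean is −4.35 N, about 440 g, so carton_A is the full one. I'll raise it and approach the scale, stopping short to see the plate.

```bash
python3 -m jog '[[[0,0,-30,0,0,0,53],[0,20,-65,0,0,6,53],[-6,60,-75,0,0,14,53],[-12,110,-75,0,0,22,53],[-21,160,-75,0,0,31,53],[-21,190,-75,0,0,31,53],[-21,190,-75,0,0,31,53]]]'
python3 - <<'E'
from h import *
print(tool(.64,-.206,18.6),get_obs()["tcp_pos"])
cv2.imwrite("pics/w10.png",cv2.cvtColor(read_camera("wrist"),cv2.COLOR_RGB2BGR))
E
```

```text
time: 23.42
tcp_pos: [0.6707, -0.2885, 0.145]
tcp_rot: [-1.823, -2.558, -0.001]
ft_force: [-0.4, 0.2, -4.0]
width: 0.0594
('shift', array([88. , -2. ,  0.1]), 'turn z', np.float64(0.46370625367401885), 'yaw', np.float64(19.1), 'tilt', array([ 0.   ,  0.001, -1.   ]), 'q6', np.float64(-0.84), 't', 23.425) [ 0.67066893 -0.28852284  0.14503443]
```

View pics/w10.png

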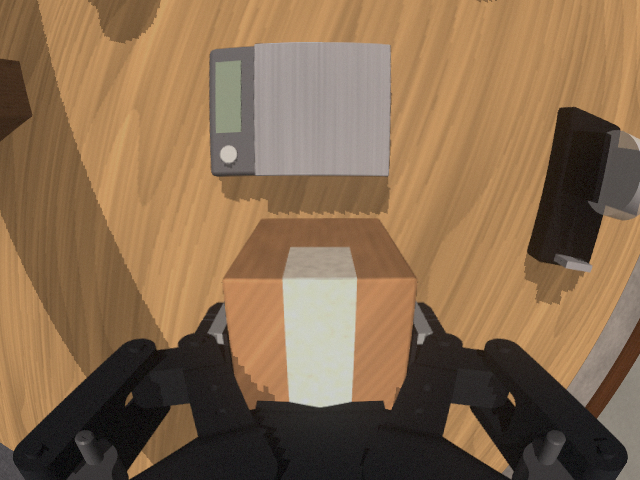

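The carton is held straight. The plate corners are (255,43), (390,44), (389,176), (255,174) with the display on the left, and the carton's far top edge runs (226,279)–(414,277).

```bash
python3 - <<'E'
from h import *
o=get_obs();M=R.from_rotvec(o["tcp_rot"]).as_matrix(); p=o["tcp_pos"]
q=quad(w("wrist",[(255,43),(390,44),(389,176),(255,174)],.028));print(q); a=q[-1][0]; print(tool(*q[0],(a+q[-1][1]+90)/2))
S=w("wrist",[(226,279),(414,277),(398,406),(244,402)],.1725);print(((np.c_[S,[p[2]]*4]-p)@M*1000).round(1))
c=calibration("wrist");Rm=cv2.Rodrigues(c["rvec"])[0];print("cam z",-Rm.T@c["tvec"])
E
```

```text
(array([ 0.6418, -0.2043]), 'len', np.float64(0.0893), np.float64(0.0893), 'ang', array([ 18.4, -71.2]))
('shift', array([90.1,  1.7,  0. ]), 'turn z', np.float64(0.38637333234947846), 'yaw', np.float64(19.0), 'tilt', array([-0.001, -0.   , -1.   ]), 'q6', np.float64(-0.84), 't', 23.475)
[[ 30.5 -28.5   0. ]
 [ 31.1  28.2  -0. ]
 [-20.   28.1  -0. ]
 [-17.9 -27.4   0. ]]
cam z [ 0.64569143 -0.22144217  0.27398106]
```

```bash
python3 -m jog '[[[30,1,0,0,0,0.4,53],[65,1,0,0,0,0.4,53],[89,1,0,0,0,0.4,53],[89,1,10,0,0,0.4,53],[89,1,30,0,0,0.4,53],[89,1,48,0,0,0.4,53],[89,1,55,0,0,0.4,53],[89,1,57,0,0,0.4,53]]]'
python3 -m jog '[[[0,0,2,0,0,0,53],[0,0,4,0,0,0,53],[0,0,5,0,0,0,53],[0,0,5,0,0,0,53]]]'
```

```text
time: 24.48
tcp_pos: [0.6406, -0.2069, 0.0867]
tcp_rot: [-1.836, -2.547, 0.001]
ft_force: [0.2, -0.3, -3.2]
width: 0.0591
time: 24.98
tcp_pos: [0.6414, -0.2067, 0.0835]
tcp_rot: [1.836, 2.549, 0.0]
ft_force: [0.1, 0.8, -3.3]
width: 0.0592
```

```bash
python3 -m jog '[[[1,0,1,0,0,0,53],[1,0,2,0,0,0,53],[1,0,2,0,0,0,53]]]'
```

```text
time: 25.35
tcp_pos: [0.6408, -0.2057, 0.0811]
tcp_rot: [-1.836, -2.549, 0.0]
ft_force: [-0.4, -0.4, -3.1]
width: 0.0597
```

```bash
python3 -m jog '[[[0,0,1,0,0,0,53],[0,0,1,0,0,0,53],[0,0,1,0,0,0,53]]]'
```

```text
time: 25.72
tcp_pos: [0.6411, -0.2058, 0.081]
tcp_rot: [1.836, 2.549, 0.0]
ft_force: [-2.4, 1.5, 1.5]
width: 0.0593
```

Contact. I'll release slowly and rise.

```bash
python3 -m jog '[[[0,0,-0.5,0,0,0,59],[0,0,-0.5,0,0,0,62],[0,0,-0.5,0,0,0,70],[0,0,-0.5,0,0,0,85],[0,0,-0.5,0,0,0,85],[0,0,-30,0,0,0,85],[0,0,-70,0,0,0,85],[0,0,-90,0,0,0,85]]]'
python3 - <<'E'
from h import *
print(tool(.352,-.270,38.0))
cv2.imwrite("pics/w11.png",cv2.cvtColor(read_camera("wrist"),cv2.COLOR_RGB2BGR))
E
```

```text
time: 26.72
tcp_pos: [0.6424, -0.2064, 0.1733]
tcp_rot: [1.834, 2.545, 0.001]
ft_force: [-0.4, 0.4, -0.6]
width: 0.0852
('shift', array([  31.6, -295.6,   -1.1]), 'turn z', np.float64(-19.552105328778296), 'yaw', np.float64(18.4), 'tilt', array([ 0.004, -0.002, -1.   ]), 'q6', np.float64(-0.74), 't', 26.725)
```

View pics/w11.png

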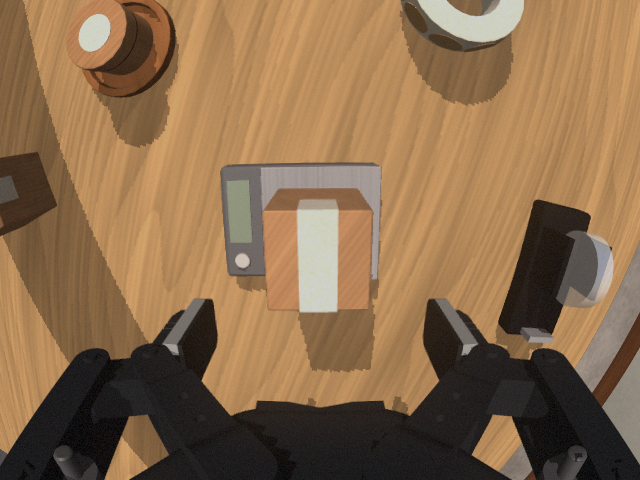

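The full carton stands upright on the plate. I've viewed 15 pictures, so I'll check centring numerically and keep the last one.

```bash
python3 - <<'E'
from h import *
o=get_obs();M=R.from_rotvec(o["tcp_rot"]).as_matrix(); p=o["tcp_pos"]
f=lambda q:((np.c_[q,[p[2]]*len(q)]-p)@M*1000).round(1)
print(f(w("wrist",[(261,165),(380,163),(377,279)],.028)), f(w("wrist",[(264,210),(373,210),(370,310),(266,310)],.108)))
print("side sq",quad(w("side",[(282,174),(318,171),(321,193),(290,198)],.014)))
E
python3 -m jog '[[[31,-295,15,0,0,-19.5,85],[31,-295,15,0,0,-19.5,85],[31,-295,15,0,0,-19.5,85],[31,-295,15,0,0,-19.5,85],[31,-295,15,0,0,-19.5,85],[31,-295,15,0,0,-19.5,85],[31,-295,15,0,0,-19.5,85]]]' 40
python3 -c "
from h import *
print(tool(.3517,-.270,38))"
```

```text
[[ 48.8 -43.   -0.5]
 [ 50.3  46.    0. ]
 [-43.   47.4   0.5]] [[ 31.4 -30.   -0.3]
 [ 31.2  29.3   0. ]
 [-29.5  30.3   0.3]
 [-29.3 -31.8  -0. ]]
side sq (array([0.653 , 0.2238]), 'len', np.float64(0.0912), np.float64(0.0945), 'ang', array([ -20.9, -111.6]))
time: 27.65
tcp_pos: [0.3517, -0.2697, 0.1551]
tcp_rot: [1.379, 2.822, 0.001]
ft_force: [1.7, -0.1, -0.0]
width: 0.0847
('shift', array([-0.2, -0.2, -0. ]), 'turn z', np.float64(-0.0873819271335492), 'yaw', np.float64(37.9), 'tilt', array([ 0.001,  0.   , -1.   ]), 'q6', np.float64(-1.48), 't', 27.65)
```

The carton sits within about 3 mm of the plate's middle. Now I'll pick carton_B up again.

```bash
python3 -m jog '[[[0,0,20,0,0,0,85],[0,0,60,0,0,0,85],[0,0,95,0,0,0,85],[0,0,107,0,0,0,85],[0,0,107,0,0,0,85]]]'
python3 -m jog '[[[0,0,0,0,0,0,65],[0,0,0,0,0,0,57],[0,0,0,0,0,0,53],[0,0,0,0,0,0,53],[0,0,0,0,0,0,53]]]' 40
python3 -m jog '[[[0,0,-15,0,0,0,53],[0,0,-50,0,0,0,53],[0,0,-100,0,0,0,53],[0,0,-150,0,0,0,53],[0,0,-150,0,0,0,53]]]' 40
python3 -c "
from h import *
print(tool(.647,.226,67.8))"
```

```text
time: 28.28
tcp_pos: [0.3518, -0.2692, 0.0478]
tcp_rot: [-1.376, -2.823, -0.001]
ft_force: [-0.5, 0.5, 0.6]
width: 0.0848
time: 28.9
tcp_pos: [0.3527, -0.271, 0.05]
tcp_rot: [1.377, 2.82, -0.002]
ft_force: [1.7, 0.3, 6.4]
width: 0.0595
time: 29.52
tcp_pos: [0.3536, -0.2721, 0.2039]
tcp_rot: [1.374, 2.814, -0.006]
ft_force: [-0.5, 0.0, -0.3]
width: 0.0595
('shift', array([212.4, 537.7,  -1.8]), 'turn z', np.float64(-29.853710762861965), 'yaw', np.float64(37.9), 'tilt', array([ 0.007, -0.008, -1.   ]), 'q6', np.float64(-1.48), 't', 29.525)
```

```bash
python3 -m jog '[[[14,60,0,0,0,-3,53],[28,120,0,0,0,-6,53],[41,180,0,0,0,-9,53],[54,240,0,0,0,-13,53],[68,300,0,0,0,-17,53],[82,360,0,0,0,-21,53],[95,420,0,0,0,-25,53],[109,480,0,0,0,-30,53]]]'
python3 -m jog '[[[12,55,10,0,0,0,53],[23.5,102,35,0,0,0,53],[23.5,102,55,0,0,0,53],[23.5,102,55,0,0,0,53]]]'
python3 -c "
from h import *
print(tool(.647,.226,67.8),get_obs()['tcp_pos'])"
```

```text
time: 30.52
tcp_pos: [0.6626, 0.1129, 0.1966]
tcp_rot: [-0.596, -3.082, 0.002]
ft_force: [0.3, -0.4, 0.1]
width: 0.0596
time: 31.02
tcp_pos: [0.6761, 0.2139, 0.1387]
tcp_rot: [-0.598, -3.076, 0.006]
ft_force: [0.0, -0.1, -0.8]
width: 0.0595
('shift', array([31.5,  0.3,  0.2]), 'turn z', np.float64(0.18320229297415835), 'yaw', np.float64(68.0), 'tilt', array([-0.008, -0.003, -1.   ]), 'q6', np.float64(-0.98), 't', 31.025) [0.67611133 0.21387612 0.13873798]
```

```bash
python3 -m jog '[[[-40,0,0,0,0,0,53],[-58,0,0,0,0,0,53],[-58,0,0,0,0,0,53],[-58,0,0,0,0,0,53]]]'
python3 - <<'E'
from h import *
im=cv2.cvtColor(read_camera("wrist"),cv2.COLOR_RGB2BGR)
print(tool(.647,.226,67.8),get_obs()["tcp_pos"])
cv2.imwrite("pics/w12.png",im)
E
```

```text
time: 31.52
tcp_pos: [0.7325, 0.1921, 0.1436]
tcp_rot: [-0.603, -3.082, 0.0]
ft_force: [-1.2, 0.0, -0.4]
width: 0.0592
('shift', array([91.6, -1.1,  0.1]), 'turn z', np.float64(0.11270994618307384), 'yaw', np.float64(67.9), 'tilt', array([-0.001,  0.   , -1.   ]), 'q6', np.float64(-1.02), 't', 31.575) [0.73225377 0.19257665 0.14349559]
```

View pics/w12.png

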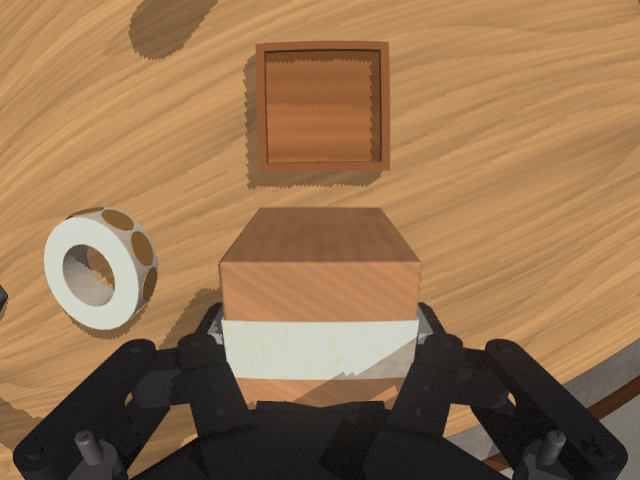

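The empty carton is held straight. The tray rim corners are (256,43), (389,41), (390,169), (258,170) and the carton's far top edge runs (220,264)–(420,262).

```bash
python3 - <<'E'
from h import *
o=get_obs();M=R.from_rotvec(o["tcp_rot"]).as_matrix(); p=o["tcp_pos"]
q=quad(w("wrist",[(256,43),(389,41),(390,169),(258,170)],.014));print(q); print(tool(*q[0],(q[-1][0]+q[-1][1]+90)/2))
S=w("wrist",[(220,264),(420,262),(402,402)],.1735);print(((np.c_[S,[p[2]]*3]-p)@M*1000).round(1))
E
```

```text
(array([0.6472, 0.2307]), 'len', np.float64(0.0923), np.float64(0.0911), 'ang', array([ 68.7, -21.4]))
('shift', array([93.1,  3.3,  0.1]), 'turn z', np.float64(-0.7372900538169347), 'yaw', np.float64(67.9), 'tilt', array([-0.001,  0.   , -1.   ]), 'q6', np.float64(-1.02), 't', 31.575)
[[ 35.9 -28.4   0. ]
 [ 36.4  29.8   0. ]
 [-16.4  29.6  -0. ]]
```

```bash
python3 -m jog '[[[30,2,0,0,0,-0.6,53],[65,2,0,0,0,-0.6,53],[87,2,0,0,0,-0.6,53],[87,2,20,0,0,-0.6,53],[87,2,45,0,0,-0.6,53],[87,2,65,0,0,-0.6,53],[87,2,76,0,0,-0.6,53],[87,2,80,0,0,-0.6,53]]]'
python3 -m jog '[[[0,0,2,0,0,0,53],[0,0,4,0,0,0,53],[0,0,6,0,0,0,53],[0,0,7,0,0,0,53],[0,0,7,0,0,0,53]]]'
```

```text
time: 32.58
tcp_pos: [0.6528, 0.2272, 0.0619]
tcp_rot: [-0.585, -3.085, 0.001]
ft_force: [0.7, 0.7, -0.1]
width: 0.0596
time: 33.2
tcp_pos: [0.6532, 0.2276, 0.0563]
tcp_rot: [0.585, 3.087, 0.0]
ft_force: [0.5, -0.5, 0.4]
width: 0.0592
```

```bash
python3 -m jog '[[[0,0,0.5,0,0,0,53],[0,0,1,0,0,0,53],[0,0,1,0,0,0,53]]]'
```

```text
time: 33.58
tcp_pos: [0.6533, 0.2276, 0.0561]
tcp_rot: [0.585, 3.087, 0.0]
ft_force: [-2.2, -0.8, 4.4]
width: 0.0595
```

Contact at TCP z 0.056, which is the tray floor (on the rim it would read 0.064). I'll release.

```bash
python3 -m jog '[[[0,0,-0.5,0,0,0,59],[0,0,-0.5,0,0,0,62],[0,0,-0.5,0,0,0,70],[0,0,-0.5,0,0,0,85],[0,0,-0.5,0,0,0,85],[0,0,-30,0,0,0,85],[0,0,-80,0,0,0,85],[0,0,-130,0,0,0,85]]]'
python3 -m jog '[[[-60,0,-30,0,0,0,85],[-100,0,-60,0,0,0,85],[-100,0,-60,0,0,0,85],[-100,0,-60,0,0,0,85]]]'
python3 - <<'E'
from h import *
for n in("wrist","top","side"): cv2.imwrite(f"pics/{n}F.png",cv2.cvtColor(read_camera(n),cv2.COLOR_RGB2BGR))
w_=cv2.imread("pics/wristF.png"); s=cv2.imread("pics/sideF.png")
cv2.imwrite("pics/fin.png",np.vstack([np.hstack([cv2.resize(w_,(400,300)),cv2.resize(s,(400,300))]),cv2.resize(s[140:380,150:470],(400,300)).repeat(1,0) if 0 else np.hstack([cv2.resize(s[140:380,150:470],(400,300)),cv2.resize(cv2.imread("pics/topF.png")[130:340,120:470],(400,300))])]))
print(tool(.65,.23))
E
```

```text
time: 34.58
tcp_pos: [0.6528, 0.2274, 0.186]
tcp_rot: [-0.585, -3.086, 0.001]
ft_force: [1.2, -0.3, 0.1]
width: 0.0848
time: 35.08
tcp_pos: [0.7455, 0.191, 0.2442]
tcp_rot: [-0.585, -3.085, 0.0]
ft_force: [-0.9, -0.3, -0.5]
width: 0.085
('shift', array([101.8,   1.3,   0.4]), 'turn z', None, 'yaw', np.float64(68.6), 'tilt', array([-0.004, -0.   , -1.   ]), 'q6', np.float64(-1.04), 't', 35.225)
```

The viewer limit is reached, so the final check is numeric. I'll locate the pale tape and lid spots in the top and wrist pictures at their expected heights.

```bash
python3 - <<'E'
from h import *
def blobs(f,c):
    im=cv2.imread(f); h=cv2.cvtColor(im,cv2.COLOR_BGR2HSV); m=((h[...,1]<60)&(h[...,2]>110)).astype(np.uint8)
    n,_,st,ce=cv2.connectedComponentsWithStats(m)
    return [(ce[i],st[i]) for i in range(1,n) if st[i][4]>40]
for cam in("top","wrist"):
    for c,s in blobs(f"pics/{cam}F.png",cam):
        print(cam,c.round(0),s[2:],{z:w(cam,[c],z)[0].round(3).tolist() for z in(.046,.056,.086,.108)})
E
```

```text
top [438.  22.] [  403    47 17468] {0.046: [1.034, -0.271], 0.056: [1.027, -0.268], 0.086: [1.008, -0.26], 0.108: [0.993, -0.254]}
top [394.  82.] [ 27  17 232] {0.046: [0.876, -0.162], 0.056: [0.871, -0.16], 0.086: [0.856, -0.155], 0.108: [0.845, -0.151]}
top [426.  86.] [ 6 14 52] {0.046: [0.868, -0.236], 0.056: [0.863, -0.234], 0.086: [0.848, -0.227], 0.108: [0.837, -0.222]}
top [320. 160.] [  42   41 1032] {0.046: [0.685, 0.013], 0.056: [0.681, 0.013], 0.086: [0.671, 0.014], 0.108: [0.664, 0.014]}
top [421. 171.] [ 32  20 312] {0.046: [0.658, -0.217], 0.056: [0.655, -0.215], 0.086: [0.646, -0.208], 0.108: [0.639, -0.203]}
top [415. 197.] [  54   53 1066] {0.046: [0.598, -0.202], 0.056: [0.596, -0.2], 0.086: [0.588, -0.194], 0.108: [0.583, -0.189]}
top [ 43. 179.] [34  6 81] {0.046: [0.638, 0.643], 0.056: [0.635, 0.637], 0.086: [0.627, 0.62], 0.108: [0.62, 0.607]}
top [ 59. 254.] [  8  61 264] {0.046: [0.468, 0.592], 0.056: [0.467, 0.586], 0.086: [0.463, 0.57], 0.108: [0.46, 0.559]}
top [376. 269.] [ 13  14 146] {0.046: [0.434, -0.11], 0.056: [0.433, -0.108], 0.086: [0.43, -0.105
[... 1087 characters left out ...]
.056: [0.898, 0.282], 0.086: [0.878, 0.276], 0.108: [0.862, 0.272]}
wrist [507. 345.] [11 10 54] {0.046: [0.961, 0.337], 0.056: [0.952, 0.333], 0.086: [0.926, 0.322], 0.108: [0.907, 0.314]}
wrist [406. 394.] [  82   42 1360] {0.046: [0.973, 0.208], 0.056: [0.964, 0.208], 0.086: [0.937, 0.209], 0.108: [0.917, 0.21]}
wrist [624. 407.] [  41   67 1442] {0.046: [1.213, 0.543], 0.056: [1.196, 0.533], 0.086: [1.147, 0.503], 0.108: [1.111, 0.481]}
wrist [134. 461.] [  64   36 1376] {0.046: [0.984, -0.198], 0.056: [0.974, -0.185], 0.086: [0.946, -0.147], 0.108: [0.926, -0.119]}
wrist [510. 467.] [ 55  27 844] {0.046: [1.207, 0.322], 0.056: [1.191, 0.319], 0.086: [1.142, 0.31], 0.108: [1.107, 0.303]}
```

```bash
python3 -c "
from bench import *
print(finish_job())"
```

```text
the job is handed in; nothing more can be done
None
```

The job is handed in after about 35 s of robot time. Everything is placed and released, and the open gripper was clear of everything.

- **Canister:** the kraft one, not the pink one, went into the round nest. I saw it upright inside the rim. In the last top picture its lid spot was at (0.433, −0.108), matching the nest at (0.4335, −0.110).
- **Soap pack:** it lies along the long tray, seen inside the rim all round. I did not measure it again at the end.
- **Cartons:** by lift force, carton_B (the nearer one) read −0.5 N, about 55 g, so it is empty. Carton_A read −4.35 N, so it is full. That comes to about 440 g, slightly above the stated 340–420 g, which I put down to sensor noise.
- **Full carton:** it stands on the scale plate, seen upright. Its tape centre in the top picture was at (0.639, −0.203), against (0.640, −0.205) for the plate middle. The wrist view showed it up to about 3 mm off centre.
- **Empty carton:** I first set it back down so the full one could go to the scale first, then stood it in the square tray. Contact came at floor height, and its tape centre was at (0.646, 0.231), against (0.647, 0.231) for the tray.
- **Sticker roll:** it is still at about (0.685, 0.013), so not moved.

**Checks that disagreed or failed:** the top and wrist cameras differed by 3–6 mm on several items, within the trays' slack. The picture limit was used up, so I checked the final state by numbers only; the empty carton in its tray was never seen after release.

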